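Find the heavier press weight and hold it over the mould

TASK

The two press weights on the bench look alike, but one is lead-filled: lift them in turn to feel which is heavier. Leave the lighter one seated fully down in a pocket of the wooden stand (either pocket), and then hold the heavier one upright and still, about 6 cm clear above the brass disc on the black mould and centred over it; finish while holding it there, without setting it down or letting go. Never tip a weight over, and leave the bottle, the jar and the blade where they are.

Things in the scene. Friction and masses are not known exactly. Their poses are not given: they have to be found in the camera images.
- weight_1: One of two press weights, exactly alike in looks: grey body of 56 mm diameter, 40 mm tall, brass band, thin neck, dark wooden knob of 30 mm diameter from 48 to 80 mm above the underside. Stands upright on the bench. Origin: centre of the underside, z up its axis. Either may be 0.2 to 0.85 kg; they differ by 0.1 kg or more; only lifting tells which is heavier (the names do not).
- weight_2: One of two press weights, exactly alike in looks: grey body of 56 mm diameter, 40 mm tall, brass band, thin neck, dark wooden knob of 30 mm diameter from 48 to 80 mm above the underside. Stands upright on the bench. Origin: centre of the underside, z up its axis. Either may be 0.2 to 0.85 kg; they differ by 0.1 kg or more; only lifting tells which is heavier (the names do not).
- stand: Fixed light wooden block, 100 (x) by 190 (y) by 28 mm high, with two round pockets side by side along its y axis, 100 mm apart, both empty at the start. Origin: centre of the underside, on the bench.
- pocket_1 (a point): Centre of the floor of one round pocket of the stand, z up: 61 mm diameter, 14 mm deep with a green floor, 14 mm above the bench. A seated weight's underside rests on this floor. 50 mm to the +y side of the stand's centre.
- pocket_2 (a point): Centre of the floor of one round pocket of the stand, z up: 61 mm diameter, 14 mm deep with a green floor, 14 mm above the bench. A seated weight's underside rests on this floor. 50 mm to the -y side of the stand's centre.
- mould: Fixed closed black cigar mould, 130 (x) by 240 (y) mm, 56 mm high (two grey ribs on the lid reach 58 mm), with a brass disc of 60 mm diameter, 3 mm thick, in the middle of the lid. Origin: centre of the underside, on the bench.
- disc (a point): Centre of the top face of the brass disc, 59 mm above the bench, z up. The heavier weight is held over it.
- bottle: Bystander: blue plastic bottle with red cap, 56 mm diameter, 160 mm tall, standing. Origin: centre of the underside. To be left alone.
- jar: Bystander: amber glass jar with white lid, 60 mm diameter, 65 mm tall, standing. Origin: centre of the underside. To be left alone.
- blade: Bystander: flat steel crescent hand blade, about 126 mm along x by 46 mm, 8 mm thick at its back, lying on the bench. Origin: near its middle, on the bench. To be left alone.
Mind the look-alikes: they are no part of the job. Leave any red look-alike of the weight_2 alone. Leave any green or pink look-alike of the weight_1 alone.

How it is judged:
On the way:
1. the lighter weight stands released and fully down in a pocket of the stand (((horizontal distance between weight_1 and pocket_1 below 0.006 m and z of weight_1 in the frame of pocket_1 below 0.004 m) or (horizontal distance between weight_1 and pocket_2 below 0.006 m and z of weight_1 in the frame of pocket_2 below 0.004 m)) and angle between weight_1's own z axis and vertical below 0.08 rad and linear speed of weight_1 below 0.02 m/s and contact force between weight_1 and the fingers below 0.1 N), for 0.2 s.
At the end, for the whole second after the job is handed in: Lighter weight stands free in a pocket (6 mm of centre, 4 mm of floor, upright, at rest); the heavier is held still in the fingers, axis within 30 mm of the disc's centre, underside 30 to 100 mm above it, tilt under 0.2 rad, touching neither mould nor stand (all of step 1 and horizontal distance between weight_2 and disc below 0.03 m and z of weight_2 in the frame of disc between 0.03 and 0.1 m and angle between weight_2's own z axis and vertical below 0.2 rad and linear speed of weight_2 below 0.03 m/s and contact force between weight_2 and the fingers above 1 N and contact force between weight_2 and mould below 0.1 N and contact force between weight_2 and stand below 0.1 N); the arm keeps its last pose, push and grip.
It fails at once if a weight is tipped over (more than 0.6 rad) (angle between any of weight_1, weight_2's own z axis and vertical above 0.6 rad).
It fails at once if the bottle, the jar or the blade is moved by more than 30 mm or the bottle or jar is knocked over (distance of any of bottle, jar, blade from where it was at the start of the episode above 0.03 m or angle between any of bottle, jar's own z axis and vertical above 0.5 rad).
It also fails if it takes over 72 s, if anything falls off the work surface, if the arm or the gripper's body presses on something with over 40 N, if the wrist force passes 120 N, or if a joint passes its speed limit or range.

ROBOT

A 7-joint arm with a two-finger parallel gripper is mounted at the origin on the work surface. World frame = base frame: x ahead of the robot, y to its left, z up, the work surface at z = 0. Lengths are in m, angles in rad, forces in N, time in s.
With the tool pointing down it reaches from about 0.35 to 0.9 m from the base axis. Payload 8.1 kg.
Tool frame: the origin (TCP) lies between the finger pads; the fingertips stand ahead of it and the grasp point (between the pads) is the TCP (arm.nose_length is the z of the fingertips in the tool frame, in m); z points along the fingers, y is the line along which they close (so a half turn about z gives the same grasp; the last joint's range is limited). The gripper opens to 92 mm and grips with 3 to 60 N. Pads are 19 mm wide; open, the fingers measure 130 mm over their backs; the gripper's body (75 mm by 190 mm) begins 47 mm behind the grasp point.
Start: joints at [-1.308, 0.434, 0.025, 1.573, -0.012, 1.134, -0.075], TCP at [0.224, 0.584, 0.246] pointing down, gripper open.
Joint ranges: [-2.62, 2.62], [-0.44, 2.09], [-1.27, 1.32], [0.08, 2.57], [-1.32, 4.46], [0.12, 2], [-2.74, 2.74]. Speed limits (rad/s): [2.22, 2.22, 3.01, 3.01, 3.14, 3.14, 3.14].

INTERFACE

Orientations are given as a rotation vector (axis times angle).
In Python, from cell import sensors, optics, arm gives the robot as it stands.
- The arm moves only by the tool arm_command, never from a script. Its argument "deltas" is one flat list of numbers, 7 for each row, row after row: the turn, a rotation vector about the world's x, y, z as a fraction of full scale, then the shift along the world's x, y, z as a fraction of full scale, then the finger opening in mm, from 0 to 91.8. In form: [wx, wy, wz, dx, dy, dz, fingers, wx, wy, wz, dx, dy, dz, fingers, ...]. A call has 1 to 20 rows; each row is the pose to reach, as a shift and turn from the pose commanded when the call began; what a row does not reach only later rows make up. Full scale, the value 1, is 1 m for a shift and 90 degrees for a turn. A row lasts 1/10 s, in which the tool goes at most 50 mm and 8.59 degrees, less where a joint would pass 70% of its speed; a pose out of reach is approached as far as the arm can. A call with a number of a shift or a turn outside -1 to 1 is refused whole. A call with a gripper value outside its range is refused whole. The fingers move at their own pace and stop on an object; "force" is the grip in N (left out, the last holds). Time passes only in rows, so rows that repeat a pose let the fingers close. It gives the time, the measured TCP pose, the force, the opening and the grip force at its end, in the units of the state.
- sensors.observe(): the state, without advancing time (a new reading comes with each control period).
- optics.get_image(name): name is "scene" or "top" or "wrist"; returns the picture (384x512x3 uint8, blue, green, red); there is no depth.
- optics.calibration(name): a dict with "camera_matrix" (3x3 intrinsics, pixels), "rvec" (rotation vector, rad) and "tvec" (3), from world to camera coordinates, as OpenCV has them. Camera axes: x right, y down, z forward; pixel columns grow to the right and rows downward; lengths in m; the calibration is good to about 2 mm. A picture is of the moment at which its call begins: read the wrist's pose just before it. calibration takes no time and is no camera call; for the wrist camera it gives the pose at the moment of the call.
- arm.sign_off(): hands the job in; it is judged then, once.
The state is a dict: "clock": time; "joints": joint angles; "dq": joint speeds; "joint_efforts": joint torques, N m; "position": TCP position; "ee_rot": TCP orientation; "force": force on the tool from outside, world axes, zero at the start; "ft_torque": the same for the moment, N m; "width": opening from 0.0 (shut) to 1.0 (fully open); "gripper_force": force on a finger pad.
Only numpy, scipy, OpenCV 4.12 (cv2) and the standard library are available. Lean on these libraries where they do the work, as an engineer would, in place of code of your own. Each camera call takes 0.05 s, during which the arm holds its last target. There are 200 camera calls.

## Working session

There is one attempt and no reset: what is moved stays moved. The work goes in short steps, Python scripts to look and compute and a tool call to move; the robot and the scene stay as the last step left them, time stands still between calls to the robot, and variables do not carry over. Pictures are saved under pics/ and viewed, at most 10 in all, crops included, and the job is handed in when it is done.

Besides the shell and the picture viewer there is one more tool, called after ">>>" as name(argument=value, ...) on one line, values as JSON. arm_command: Moves the arm, as the interface text tells. Its arguments: {"type":"object","properties":{"deltas":{"type":"array","items":{"type":"number"}},"force":{"type":"number"}},"required":["deltas"]}

```bash
mkdir -p pics; cat > h.py <<'E'
import numpy as np, cv2
from cell import sensors, optics, arm
def ray(name,uv,z):
    c=optics.calibration(name);K=np.array(c["camera_matrix"],float);R=cv2.Rodrigues(np.array(c["rvec"],float))[0];t=np.array(c["tvec"],float).ravel()
    o=-R.T@t;d=R.T@np.linalg.solve(K,[uv[0],uv[1],1.]);return o+d*(z-o[2])/d[2]
def proj(name,p):
    c=optics.calibration(name);return cv2.projectPoints(np.array(p,float).reshape(-1,3),np.array(c["rvec"],float),np.array(c["tvec"],float),np.array(c["camera_matrix"],float),None)[0].reshape(-1,2)
E
python3 - <<'E'
from h import *
s=sensors.observe();print(s);print(arm.nose_length)
for n in("top","scene"):
    cv2.imwrite(f"pics/{n}0.png",optics.get_image(n)); c=optics.calibration(n);R=cv2.Rodrigues(np.array(c["rvec"],float))[0];print(n,-R.T@np.array(c["tvec"],float).ravel())
E
```

```text
{'clock': 0.0, 'joints': array([-1.30760999,  0.43517474,  0.02493626,  1.57410201, -0.01156643,
        1.13402146, -0.07508903]), 'dq': array([-1.00608634e-04, -2.62384934e-03, -1.91267740e-03, -5.11548166e-04,
        2.25878089e-05, -2.90866602e-04,  9.13395742e-04]), 'joint_efforts': array([-1.03763716e-03, -6.67860174e+01,  9.84035097e-01, -3.14463723e+01,
       -6.06264593e-02,  4.28719819e-02,  1.78878272e-04]), 'position': array([0.22341812, 0.58317532, 0.24497262]), 'ee_rot': array([-5.71371745e-01, -3.08906434e+00,  2.44389341e-03]), 'force': array([-0.23274718, -0.27579241,  0.32452526]), 'ft_torque': array([-0.00354013, -0.02579949, -0.0138975 ]), 'gripper_force': 0.0, 'width': 0.9992563406762122}
0.019
top [ 0.35635987 -0.04409438  1.16450131]
scene [ 1.51067208 -0.14177779  0.97610069]
```

View pics/top0.png

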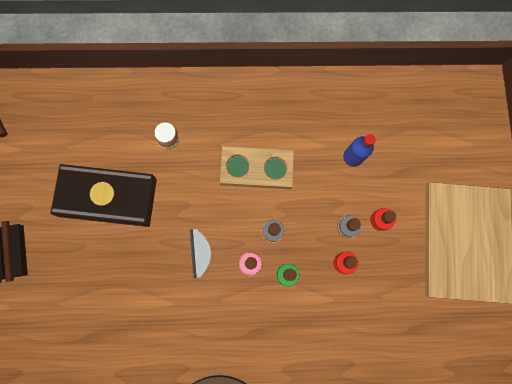

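View pics/scene0.png

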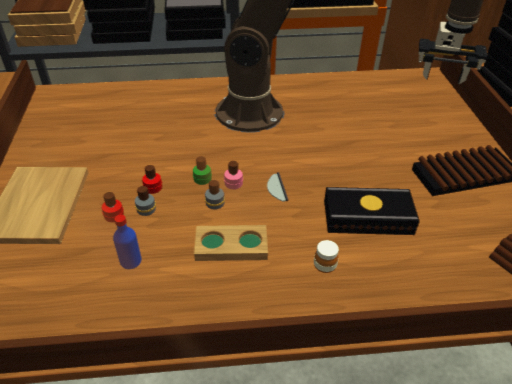

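The top view (image up = +x, right = -y) shows grey weights at about (273,230) and (350,227), pockets at (237,166) and (275,168), and the disc at (102,194). Red, pink and green decoys stand close by. Next I'll measure these more precisely.

```bash
python3 - <<'E'
from h import *
im=cv2.imread("pics/top0.png");hsv=cv2.cvtColor(im,cv2.COLOR_BGR2HSV)
def cen(box,lo,hi,z,l):
    u0,v0,u1,v1=box;m=cv2.inRange(hsv[v0:v1,u0:u1],lo,hi);m=cv2.morphologyEx(m,cv2.MORPH_OPEN,np.ones((2,2)))
    n,lab,st,c=cv2.connectedComponentsWithStats(m);i=1+st[1:,4].argmax();uv=c[i]+[u0,v0];print(l,uv,st[i],ray("top",uv,z).round(4));return uv
cen((222,150,254,182),(50,60,20),(95,255,255),.014,"p1")
cen((260,150,292,185),(50,60,20),(95,255,255),.014,"p2")
cen((85,178,118,210),(18,90,90),(35,255,255),.059,"disc")
cen((160,120,170,145),(0,0,170),(180,80,255),.065,"jar")
for n,p in(("A",(273,231)),("B",(349,227))):
    print(n,"knob",ray("top",(p[0]+(1 if n=="A" else 5),p[1]-2),.07))
vis=im[205:290,225:405].copy();vis=cv2.resize(vis,None,fx=4.4,fy=4.4,interpolation=cv2.INTER_CUBIC);cv2.imwrite("pics/c1.png",vis);print(vis.shape)
E
```

```text
p1 [238.63049853 167.04398827] [  6   7  22  21 341] [ 0.6494 -0.0634  0.014 ]
p2 [276.04705882 169.2       ] [  6   9  21  21 340] [ 0.6421 -0.1633  0.014 ]
disc [102.32692308 194.27350427] [  5   5  25  24 468] [0.5723 0.281  0.059 ]
jar [164.51871658 132.85561497] [  0   4  10  19 187] [0.7297 0.1265 0.065 ]
A knob [ 0.47582037 -0.14725085  0.07      ]
B knob [ 0.48221252 -0.34754861  0.07      ]
(374, 792, 3)
```

View pics/c1.png

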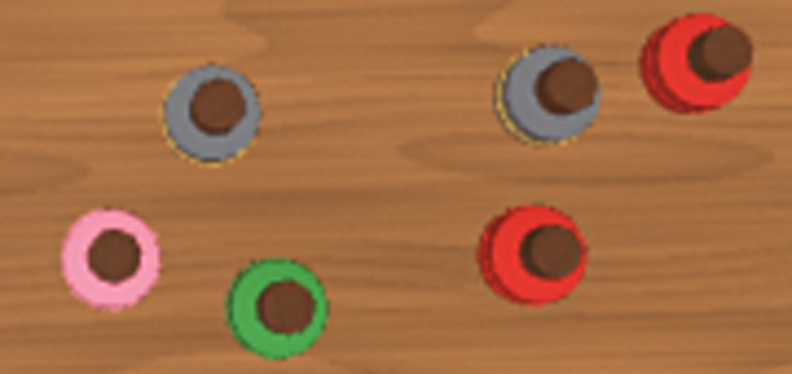

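```bash
python3 - <<'E'
from h import *
f=lambda x,y:(225+(x+.5)/4.4-.5,205+(y+.5)/4.4-.5)
print("A top",ray("top",f(218,105),.08),"body",ray("top",f(211,112),.04))
print("B top",ray("top",f(572,82),.08),"body",ray("top",f(552,92),.04))
print("bottle",ray("top",(370,140),.16),"jar",ray("top",(165,132),.065))
from scipy.spatial.transform import Rotation as R
print(R.from_rotvec(sensors.observe()["ee_rot"]).as_matrix().round(3))
# check in scene view
g=optics
for n,p in(("A",(.474,-.147)),("B",(.482,-.347)),("p1",(.648,-.063)),("disc",(.572,.281))):
    z={"p1":.028,"disc":.059}.get(n,.08);print(n,proj("scene",[*p,z]))
# rim of p1: stand light-wood corners
im=cv2.imread("pics/top0.png");cv2.imwrite("pics/c2.png",cv2.resize(im[140:195,212:302],None,fx=8,fy=8,interpolation=cv2.INTER_CUBIC))
E
```

```text
A top [ 0.4760095  -0.14674217  0.08      ] body [ 0.47643445 -0.14633801  0.04      ]
B top [ 0.48538205 -0.34659196  0.08      ] body [ 0.48449843 -0.34563394  0.04      ]
bottle [ 0.67395323 -0.37427718  0.16      ] jar [0.7319905  0.12529556 0.065     ]
[[-0.934  0.358 -0.   ]
 [ 0.358  0.934 -0.001]
 [-0.    -0.001 -1.   ]]
A [[212.83806469 181.9811217 ]]
B [[141.22322231 188.14896076]]
p1 [[247.98663286 237.72244534]]
disc [[368.95639954 201.52794447]]
```

View pics/c2.png

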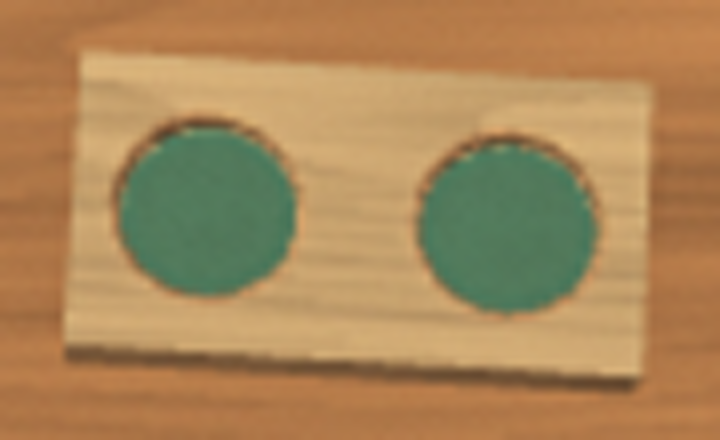

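The stand's corners and both pocket rims agree on its centre, and the pockets are 100 mm apart. I'll move above weight A.

>>> arm_command(deltas=[0,0,0,0.04,-0.1,-0.01,60,0,0,0,0.08,-0.2,-0.02,60,0,0,0,0.12,-0.3,-0.03,60,0,0,0,0.16,-0.4,-0.04,60,0,0,0,0.2,-0.5,-0.06,60,0,0,0,0.24,-0.6,-0.08,60,0,0,0,0.253,-0.73,-0.09,60,0,0,0,0.253,-0.73,-0.09,60,0,0,0,0.253,-0.73,-0.09,60,0,0,0,0.253,-0.73,-0.09,60,0,0,0,0.253,-0.73,-0.09,60,0,0,0,0.253,-0.73,-0.09,60,0,0,0,0.253,-0.73,-0.09,60,0,0,0,0.253,-0.73,-0.09,60,0,0,0,0.253,-0.73,-0.09,60,0,0,0,0.253,-0.73,-0.09,60,0,0,0,0.253,-0.73,-0.09,60,0,0,0,0.253,-0.73,-0.09,60,0,0,0,0.253,-0.73,-0.09,60,0,0,0,0.253,-0.73,-0.09,60], force=30)

```text
clock: 2.1
position: [0.4765, -0.1448, 0.1558]
ee_rot: [-0.568, -3.09, -0.001]
force: [0.6, -0.2, -0.4]
width: 0.655
gripper_force: 0.0
```

```bash
python3 - <<'E'
from h import *
f=lambda x,y:(212+(x+.5)/8-.5,140+(y+.5)/8-.5)
print("p1",ray("top",f(205,207),.028),"p2",ray("top",f(507.5,224),.028),"mid",ray("top",f(359.5,214),.028))
s=sensors.observe();print(s["clock"],s["position"],s["ee_rot"],s["joints"])
for n,p in(("A",(.476,-.1465,.08)),("Abody",(.476,-.1465,.04))): print(n,proj("wrist",p))
cv2.imwrite("pics/w1.png",optics.get_image("wrist"))
E
```

```text
p1 [ 0.65024082 -0.05948675  0.028     ] p2 [ 0.64306141 -0.15920092  0.028     ] mid [ 0.64714816 -0.11039206  0.028     ]
2.1 [ 0.47647194 -0.14483189  0.15580382] [-5.68020781e-01 -3.08957190e+00 -1.09990422e-03] [-0.12138238  0.34304022  0.39765551  2.01278485 -0.18019268  0.81913784
  1.58624214]
A [[250.27479593 204.68386187]]
Abody [[250.7309174  188.78952483]]
```

View pics/w1.png

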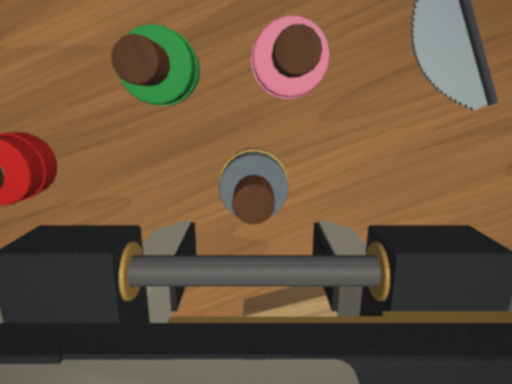

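The wrist view shows A's knob top at about (253,201), against a prediction of (250,205), so the error is roughly 2 to 3 mm. I'll descend with a small correction.

```bash
python3 - <<'E'
from h import *
print(ray("wrist",(253.5,200.5),.08),ray("wrist",(254,187),.04))
im=cv2.imread("pics/w1.png");hsv=cv2.cvtColor(im,cv2.COLOR_BGR2HSV)
m=((hsv[...,0]<15)&(hsv[...,2]<110)).astype(np.uint8);m[:160]=0;m[225:]=0;m[:,:215]=0;m[:,295:]=0
n,l,st,c=cv2.connectedComponentsWithStats(m);i=1+st[1:,4].argmax();print(st[i],c[i],ray("wrist",c[i],.075))
print(sensors.observe()["clock"],sensors.observe()["position"])
E
```

```text
[ 0.474117   -0.14356798  0.08      ] [ 0.475668   -0.14372383  0.04      ]
[ 232  174   44   50 1693] [253.13408151 199.04961607] [ 0.4745325  -0.14399467  0.075     ]
2.15 [ 0.47655113 -0.14496349  0.15586128]
```

>>> arm_command(deltas=[0,0,0,-0.001,0.001,-0.02,60,0,0,0,-0.001,0.001,-0.04,60,0,0,0,-0.001,0.001,-0.06,60,0,0,0,-0.001,0.001,-0.075,60,0,0,0,-0.001,0.001,-0.085,60,0,0,0,-0.001,0.001,-0.09,60,0,0,0,-0.001,0.001,-0.09,60,0,0,0,-0.001,0.001,-0.09,20,0,0,0,-0.001,0.001,-0.09,20,0,0,0,-0.001,0.001,-0.09,20,0,0,0,-0.001,0.001,-0.09,20,0,0,0,-0.001,0.001,-0.09,20,0,0,0,-0.001,0.001,-0.09,20,0,0,0,-0.001,0.001,-0.09,20,0,0,0,-0.001,0.001,-0.09,20], force=40)

```text
clock: 3.65
position: [0.4758, -0.1453, 0.066]
ee_rot: [0.571, 3.089, 0.0]
force: [-0.8, 1.1, 5.7]
width: 0.321
gripper_force: 40.0
```

```bash
python3 - <<'E'
from h import *
s=sensors.observe();print(s["force"],s["ft_torque"],s["position"],s["joint_efforts"])
E
```

```text
[-0.75868155  1.11997994  5.65401483] [0.23211536 0.13524115 0.01112599] [ 0.47581482 -0.14528551  0.06599542] [ 4.84149456e-01 -5.31581140e+01  5.42645216e+00 -1.82365412e+01
  1.63904764e-01 -2.59298394e-01  6.12005620e-03]
```

>>> arm_command(deltas=[0,0,0,0,0,0.01,20,0,0,0,0,0,0.025,20,0,0,0,0,0,0.04,20,0,0,0,0,0,0.055,20,0,0,0,0,0,0.06,20,0,0,0,0,0,0.06,20,0,0,0,0,0,0.06,20,0,0,0,0,0,0.06,20,0,0,0,0,0,0.06,20,0,0,0,0,0,0.06,20,0,0,0,0,0,0.06,20])

```text
clock: 4.75
position: [0.4755, -0.1454, 0.1255]
ee_rot: [-0.572, -3.089, 0.0]
force: [0.5, 0.1, -2.6]
width: 0.317
gripper_force: 40.0
```

```bash
python3 - <<'E'
from h import *
for i in range(4):
    s=sensors.observe();print(s["force"],s["ft_torque"],s["position"],s["joint_efforts"][1])
    im=optics.get_image("wrist")
cv2.imwrite("pics/w2.png",im)
E
```

```text
[ 0.48080464  0.10900398 -2.5996551 ] [ 0.03082884  0.04435431 -0.03957259] [ 0.47548062 -0.14536857  0.12552902] -53.03874492645264
[-0.33132189  0.23907716 -2.78665757] [0.04574477 0.00517785 0.03632154] [ 0.47548801 -0.14539782  0.12556269] -53.02868843078613
[-0.04098579 -0.68258848 -2.42202362] [-0.04287894 -0.01275869 -0.00229543] [ 0.47553552 -0.14535607  0.12562965] -53.026556968688965
[ 0.08615246 -0.03233254 -2.72600254] [-0.028076    0.00417373  0.02765338] [ 0.47555923 -0.14536015  0.12566289] -53.03011894226074
```

View pics/w2.png

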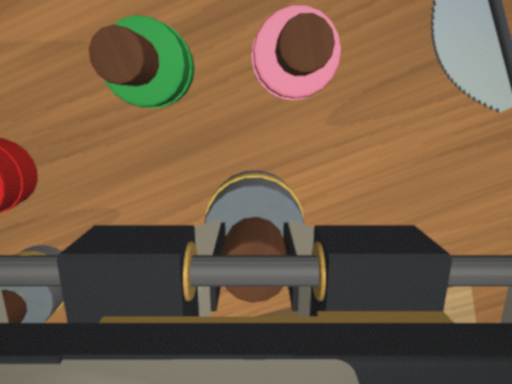

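A is held upright and reads about 2.6 N, or 0.27 kg. The other must differ by at least 0.1 kg and be at least 0.2 kg, so A is very probably the lighter, and I'll confirm that when I lift B. Next I move past the stand so the wrist camera can see the pocket.

>>> arm_command(deltas=[0,0,0,0.03,0.01,0.03,20,0,0,0,0.07,0.02,0.05,20,0,0,0,0.11,0.03,0.06,20,0,0,0,0.15,0.04,0.06,20,0,0,0,0.19,0.05,0.06,20,0,0,0,0.22,0.06,0.06,20,0,0,0,0.24,0.065,0.06,20,0,0,0,0.25,0.065,0.06,20,0,0,0,0.25,0.065,0.06,20,0,0,0,0.25,0.065,0.06,20,0,0,0,0.25,0.065,0.06,20])

```text
clock: 6.05
position: [0.7247, -0.0808, 0.1857]
ee_rot: [-0.573, -3.088, 0.0]
force: [0.0, 0.0, -3.7]
width: 0.319
gripper_force: 40.0
```

```bash
python3 - <<'E'
from h import *
s=sensors.observe();print(s["force"],s["position"])
print("p1 pred",proj("wrist",[.650,-.061,.028]),proj("wrist",[.643,-.161,.028]))
cv2.imwrite("pics/w3.png",optics.get_image("wrist"))
E
```

```text
[ 0.03953293  0.03274659 -3.69457015] [ 0.72474162 -0.08082532  0.18574295]
p1 pred [[243.43661365  88.63639989]] [[134.2512545  123.43149234]]
```

View pics/w3.png

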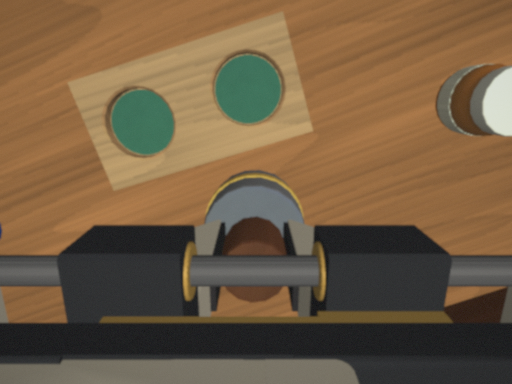

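```bash
python3 - <<'E'
from h import *
s=sensors.observe();p=s["position"]
im=cv2.imread("pics/w3.png");hsv=cv2.cvtColor(im,cv2.COLOR_BGR2HSV)
m=cv2.inRange(hsv,(50,60,20),(95,255,255));n,l,st,c=cv2.connectedComponentsWithStats(m)
for i in range(1,n):
    if st[i,4]>500: print(st[i],c[i],ray("wrist",c[i],.014))
print("rim p1",ray("wrist",(248.5,88),.028),"rim p2",ray("wrist",(141,121.5),.028))
k=[ray("wrist",q,.028) for q in((284,13),(313,131),(115,189),(69,83))];print("corners",np.array(k).round(4),np.mean(k,0))
c=optics.calibration("wrist");R=cv2.Rodrigues(np.array(c["rvec"],float))[0];print("cam",-R.T@np.array(c["tvec"],float).ravel())
# held weight: predicted body-top circle around TCP axis
for dz in(.026,.03,.066):
    a=np.linspace(0,2*np.pi,60);q=proj("wrist",np.c_[p[0]+.028*np.cos(a),p[1]+.028*np.sin(a),np.full(60,p[2]-dz)]);print(dz,q.min(0),q.max(0))
a=np.linspace(0,2*np.pi,60);q=proj("wrist",np.c_[p[0]+.015*np.cos(a),p[1]+.015*np.sin(a),np.full(60,p[2]+.014)]);print("knob",q.min(0),q.max(0))
E
```

```text
[ 216   55   65   68 3409] [247.63772367  88.89909064] [ 0.65129556 -0.05778352  0.014     ]
[ 112   90   62   64 3077] [142.4640884  121.86610335] [ 0.64383444 -0.1583197   0.014     ]
rim p1 [ 0.6512087  -0.05669977  0.028     ] rim p2 [ 0.64376376 -0.15471715  0.028     ]
corners [[ 0.6073 -0.0089  0.028 ]
 [ 0.7055 -0.0167  0.028 ]
 [ 0.6905 -0.2042  0.028 ]
 [ 0.5929 -0.1976  0.028 ]] [ 0.64904053 -0.10687247  0.028     ]
cam [ 0.65875114 -0.05489436  0.32472714]
0.026 [200.24778339 182.98286552] [305.36084283 280.58039683]
0.03 [201.38654576 181.05102271] [304.25865037 276.80682834]
0.066 [209.80154705 166.87572215] [296.11268232 248.7029203 ]
knob [216.63324173 238.9194334 ] [288.50013178 303.46001063]
```

>>> arm_command(deltas=[0,0,0,-0.03,0.01,0,20,0,0,0,-0.06,0.02,-0.01,20,0,0,0,-0.0735,0.0225,-0.03,20,0,0,0,-0.0735,0.0225,-0.05,20,0,0,0,-0.0735,0.0225,-0.07,20,0,0,0,-0.0735,0.0225,-0.083,20,0,0,0,-0.0735,0.0225,-0.083,20,0,0,0,-0.0735,0.0225,-0.083,20,0,0,0,-0.0735,0.0225,-0.083,20])

```text
clock: 7.0
position: [0.6528, -0.0581, 0.1039]
ee_rot: [0.571, 3.087, 0.0]
force: [-0.1, -0.4, -1.9]
width: 0.321
gripper_force: 40.0
```

>>> arm_command(deltas=[0,0,0,0,0,-0.003,20,0,0,0,0,0,-0.006,20,0,0,0,0,0,-0.009,20,0,0,0,0,0,-0.012,20,0,0,0,0,0,-0.012,20,0,0,0,0,0,-0.012,20])

```text
clock: 7.6
position: [0.652, -0.0579, 0.0906]
ee_rot: [-0.572, -3.089, 0.0]
force: [-0.0, -0.8, -3.8]
width: 0.319
gripper_force: 40.0
```

>>> arm_command(deltas=[0,0,0,0,0,-0.003,20,0,0,0,0,0,-0.006,20,0,0,0,0,0,-0.008,20,0,0,0,0,0,-0.01,20,0,0,0,0,0,-0.01,20,0,0,0,0,0,-0.01,20])

```text
clock: 8.2
position: [0.6521, -0.0579, 0.0807]
ee_rot: [-0.572, -3.089, -0.0]
force: [0.6, -0.5, -3.8]
width: 0.318
gripper_force: 40.0
```

It is in the pocket, with the underside about 0.7 mm above the floor. I'll lower it and release.

>>> arm_command(deltas=[0,0,0,0,0,-0.001,20,0,0,0,0,0,-0.001,20,0,0,0,0,0,-0.001,60,0,0,0,0,0,-0.001,60,0,0,0,0,0,-0.001,60,0,0,0,0,0,-0.001,60,0,0,0,0,0,-0.001,60,0,0,0,0,0,0.02,60,0,0,0,0,0,0.05,60,0,0,0,0,0,0.08,60,0,0,0,0,0,0.11,60,0,0,0,0,0,0.11,60,0,0,0,0,0,0.11,60])

```text
clock: 9.5
position: [0.6524, -0.0578, 0.1913]
ee_rot: [0.571, 3.088, 0.001]
force: [-0.6, -0.9, 0.2]
width: 0.655
gripper_force: 0.0
```

```bash
python3 - <<'E'
from h import *
s=sensors.observe();print(s["force"],s["position"])
E
```

```text
[-0.5676443  -0.90350157  0.20201613] [ 0.65238506 -0.05783538  0.19133117]
```

>>> arm_command(deltas=[0,0,0,-0.04,-0.02,0,60,0,0,0,-0.08,-0.05,0,60,0,0,0,-0.12,-0.09,0,60,0,0,0,-0.15,-0.13,0,60,0,0,0,-0.168,-0.17,0,60,0,0,0,-0.168,-0.21,-0.01,60,0,0,0,-0.168,-0.25,-0.03,60,0,0,0,-0.168,-0.28,-0.04,60,0,0,0,-0.168,-0.287,-0.04,60,0,0,0,-0.168,-0.287,-0.04,60,0,0,0,-0.168,-0.287,-0.04,60,0,0,0,-0.168,-0.287,-0.04,60])

```text
clock: 10.7
position: [0.4847, -0.343, 0.1508]
ee_rot: [0.568, 3.09, 0.002]
force: [0.2, -0.2, -0.9]
width: 0.65
gripper_force: 0.0
```

```bash
python3 - <<'E'
from h import *
s=sensors.observe();print(s["force"],s["position"])
im=optics.get_image("wrist");cv2.imwrite("pics/w4.png",im);hsv=cv2.cvtColor(im,cv2.COLOR_BGR2HSV)
m=((hsv[...,0]<15)&(hsv[...,2]<110)).astype(np.uint8);m[:160]=0;m[225:]=0;m[:,:215]=0;m[:,295:]=0
n,l,st,c=cv2.connectedComponentsWithStats(m);i=1+st[1:,4].argmax();print(st[i],c[i],ray("wrist",c[i],.075))
s=proj("scene",[.6515,-.058,.094]);t=optics.get_image("scene");cv2.imwrite("pics/s1.png",np.hstack([im[:300,150:400],cv2.resize(t[200:275,180:305],None,fx=4,fy=4)]));print(s)
E
```

```text
[ 0.24909404 -0.17331701 -0.86273258] [ 0.48473733 -0.3430431   0.15083774]
[ 229  176   45   49 1747] [250.9536348  201.06811677] [ 0.48214182 -0.34355773  0.075     ]
[[250.05314    221.12241591]]
```

View pics/s1.png

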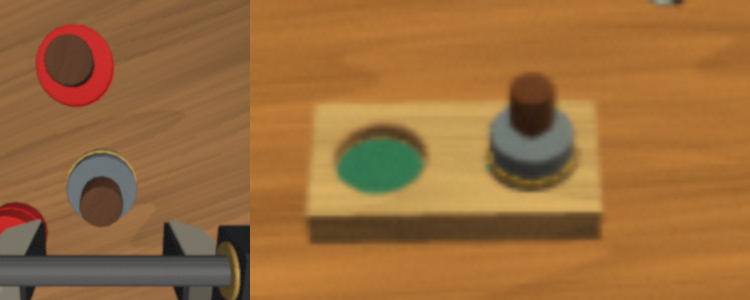

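The picture shows A fully down in the pocket and upright. B's knob is at about (251,201) in the wrist image, aligned within 1 to 2 mm. Now I'll grasp and lift B.

>>> arm_command(deltas=[0,0,0,-0.0015,0,-0.02,60,0,0,0,-0.0015,0,-0.04,60,0,0,0,-0.0015,0,-0.06,60,0,0,0,-0.0015,0,-0.075,60,0,0,0,-0.0015,0,-0.085,60,0,0,0,-0.0015,0,-0.085,60,0,0,0,-0.0015,0,-0.085,60,0,0,0,-0.0015,0,-0.085,20,0,0,0,-0.0015,0,-0.085,20,0,0,0,-0.0015,0,-0.085,20,0,0,0,-0.0015,0,-0.085,20,0,0,0,-0.0015,0,-0.085,20,0,0,0,-0.0015,0,-0.085,20,0,0,0,-0.0015,0,-0.085,20,0,0,0,-0.0015,0,-0.085,20])

```text
clock: 12.3
position: [0.4828, -0.3447, 0.066]
ee_rot: [0.571, 3.089, 0.0]
force: [-0.6, 1.7, 4.6]
width: 0.322
gripper_force: 40.0
```

>>> arm_command(deltas=[0,0,0,0,0,0.01,20,0,0,0,0,0,0.025,20,0,0,0,0,0,0.04,20,0,0,0,0,0,0.055,20,0,0,0,0,0,0.06,20,0,0,0,0,0,0.06,20,0,0,0,0,0,0.06,20,0,0,0,0,0,0.06,20,0,0,0,0,0,0.06,20,0,0,0,0,0,0.06,20,0,0,0,0,0,0.06,20])

```text
clock: 13.4
position: [0.4825, -0.3448, 0.1255]
ee_rot: [-0.572, -3.089, -0.0]
force: [0.2, 0.0, -6.3]
width: 0.318
gripper_force: 40.0
```

```bash
python3 - <<'E'
from h import *
for i in range(4):
    s=sensors.observe();print(s["force"],s["position"]); im=optics.get_image("wrist")
cv2.imwrite("pics/w5.png",im)
E
```

```text
[ 0.22863779  0.02206886 -6.31438129] [ 0.48248486 -0.34481562  0.12545059]
[ 0.09502587 -0.02470264 -7.48248348] [ 0.48249789 -0.34485042  0.12553659]
[ 0.27555118  0.23278508 -6.70955725] [ 0.48251412 -0.34484562  0.12560996]
[-0.06120738 -0.82191321 -7.47619152] [ 0.48253952 -0.34487222  0.12565869]
```

B reads about 7 N against about 3 N for A, so B is the heavier. I'll carry it to the disc.

>>> arm_command(deltas=[0,0,0,0,0.01,0.03,20,0,0,0,0.005,0.04,0.06,20,0,0,0,0.01,0.08,0.06,20,0,0,0,0.015,0.12,0.06,20,0,0,0,0.02,0.16,0.06,20,0,0,0,0.03,0.2,0.06,20,0,0,0,0.035,0.24,0.06,20,0,0,0,0.04,0.28,0.06,20,0,0,0,0.045,0.32,0.06,20,0,0,0,0.05,0.36,0.06,20,0,0,0,0.055,0.4,0.06,20,0,0,0,0.06,0.44,0.06,20,0,0,0,0.07,0.48,0.06,20,0,0,0,0.075,0.52,0.06,20,0,0,0,0.08,0.56,0.06,20,0,0,0,0.085,0.59,0.06,20,0,0,0,0.0895,0.615,0.06,20,0,0,0,0.0895,0.627,0.06,20,0,0,0,0.0895,0.627,0.06,20,0,0,0,0.0895,0.627,0.06,20])

```text
clock: 15.6
position: [0.572, 0.2805, 0.1855]
ee_rot: [-0.573, -3.089, 0.002]
force: [0.3, -0.3, -6.3]
width: 0.319
gripper_force: 40.0
```

>>> arm_command(deltas=[0,0,0,0,0,0,20,0,0,0,0,0,0,20,0,0,0,0,0,0,20,0,0,0,0,0,0,20,0,0,0,0,0,0,20])

```text
clock: 16.1
position: [0.5721, 0.282, 0.1858]
ee_rot: [0.572, 3.089, 0.0]
force: [0.3, 0.3, -6.2]
width: 0.32
gripper_force: 40.0
```

```bash
python3 - <<'E'
from h import *
s=sensors.observe();print(s["force"],s["position"],s["dq"].round(4))
cv2.imwrite("pics/s2.png",cv2.resize(optics.get_image("scene")[130:290,170:440],None,fx=2.9,fy=2.9))
E
```

```text
[ 0.31903064  0.34680666 -6.20928664] [0.57211235 0.28197048 0.18579944] [-0.0029  0.0017 -0.001  -0.0003  0.     -0.001  -0.0004]
```

View pics/s2.png

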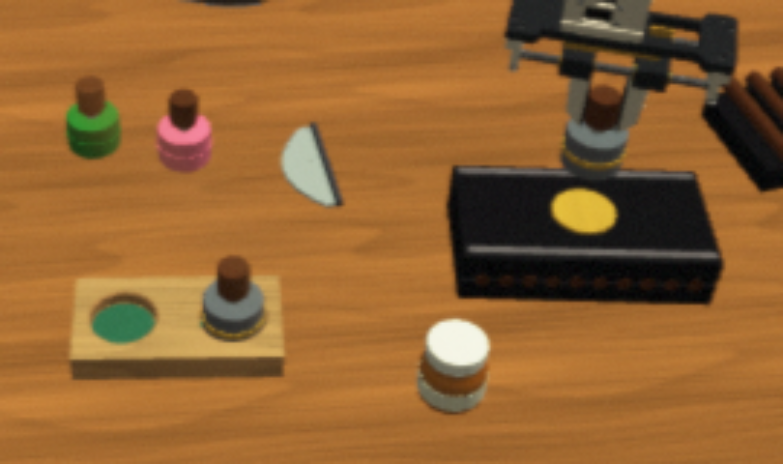

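The picture shows A seated in the right-hand pocket at crop (233,300). B is held upright above the disc, which is at crop (584,211), and the bystanders haven't moved. Handing in.

```bash
python3 -c "
from cell import arm
print(arm.sign_off())"
```

```text
the job is handed in; nothing more can be done
None
```

The lighter weight (about 3 N) stands seated in pocket_1, the heavier one (about 7 N) is held upright and still about 6 cm above the brass disc, and the job is handed in at about 16 s; the sign-off gave no verdict.

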